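# Open the two-leaf polish cabinet, latched leaf first

## Task

Open the little bamboo polish cabinet so that both door leaves stand wide open, each swung out to roughly a right angle, and let go of them. The leaf with the red knob is latched and overlaps the other, so lift the knob and, keeping it up, swing that leaf wide open first, with the other still shut. Then swing the freed leaf open by its black post.

Things in the scene. Friction and masses are not known exactly. Their poses are not given: they have to be found in the camera images.
- red_knob (a point): Centre of the upright round red knob (16 mm diameter, 40 mm tall) above the top edge of the latched leaf, 153 mm above the table when the latch is down. Frame: z up, x square out of the leaf's front (the way it opens), y along the leaf to its hinge: the vertical hinge line is 95 mm away along +y. Being round, it can turn in the fingers as the leaf swings.
- black_post (a point): Point on the upright round black post (16 mm diameter) fixed on the top edge of the overlapped leaf, as its pull; 153 mm above the table, 20 mm below the post's top. Frame: z up, x square out of the leaf's front (the way it opens); the vertical hinge line is 95 mm away along -y. When shut, the post stands 90 mm beside the knob; around both all is lower than 135 mm.
- lift_latch (a joint): Height of the red knob's latch, m: 0 down (start), stop at 0.030. A 50 g bolt that slides straight up and drops by its own weight. A brass tongue 3 mm under the knob runs 40 mm back over the cabinet top and hooks behind a 9 mm high steel keeper. Raise the knob 10 mm or more (15 is good) and keep it up until the leaf has swung 0.5 rad.
- latched_leaf (a joint): Angle of the leaf with the red knob, rad: 0 shut, 1.57 square, stop at 1.9; anticlockwise from above. Left leaf, seen from the robot, of a fixed bamboo cabinet (280 mm wide, 100 deep, 115 tall) whose glazed front faces away from the robot. Leaf 137 mm wide; a strip on its free edge lies 13 mm over the other leaf's front. Light hinge (about 1 N), stays where left.
- overlapped_leaf (a joint): Angle of the leaf with the black post, rad: 0 shut, 1.57 square to the cabinet, stop at 1.9; clockwise from above, away from the robot. Right leaf, seen from the robot, 137 mm wide. It has no latch of its own but is held by the other leaf's strip until that leaf is open. Light hinge (about 1 N), stays where left.

How it is judged (in metres and radians):
On the way, in this order (a step that is already met when the one before it is completed fails the run):
1. the latched leaf (red knob) is wide open, past 1.15 rad, while the overlapped leaf is still shut (under 0.15 rad) (value of joint latched_leaf above 1.15 rad and value of joint overlapped_leaf below 0.15 rad), for 0.2 s.
2. the freed leaf (black post) is wide open too, past 1.15 rad (value of joint overlapped_leaf above 1.15 rad), for 0.2 s.
At the end, for the whole second after the job is handed in: Both leaves stand open by more than 1.15 rad (66 degrees; 1.57 is a right angle, anything up to the stop is fine) and at rest (under 0.1 rad/s) (value of joint each of latched_leaf, overlapped_leaf above 1.15 rad and not (velocity of joint latched_leaf above 0.1 rad/s) and not (velocity of joint latched_leaf below -0.1 rad/s) and not (velocity of joint overlapped_leaf above 0.1 rad/s) and not (velocity of joint overlapped_leaf below -0.1 rad/s)); the robot touches nothing.
It also fails if it takes over 48 s, if anything falls off the work surface, if the arm or the gripper's body presses on something with over 40 N, if the wrist force passes 120 N, or if a joint passes its speed limit or range.

## Robot

A 6-joint arm with a two-finger parallel gripper is mounted at the origin on the work surface. World frame = base frame: x ahead of the robot, y to its left, z up, the work surface at z = 0. Lengths are in mm, angles in degrees, forces in N, time in s.
With the tool pointing down it reaches from about 400 to 925 mm from the base axis. Payload 3.4 kg.
Tool frame: the origin (TCP) lies at the very end of the fingers, on their centre line; the grasp point (between the pads) lies 19 mm behind it; x points along the fingers, y is the direction in which the jaws open and shut, and the axes are right-handed (so a half turn about x gives the same grasp; the last joint's range is limited). The gripper opens to 85 mm and grips with 20 to 120 N. Pads are 22 mm wide; open, the fingers measure 114 mm over their backs; the gripper's body (76 mm by 85 mm) begins 54 mm behind the grasp point. The pads swing forward as they close: fully open they stand 13 mm farther back than shut.
Start: joints at [-69.299, 17.578, 86.31, -0, 76.112, -4.211], TCP at [242.184, -521.515, 199.705] pointing down, gripper open.
Joint ranges: [-179.03, 179.03], [-60, 130.46], [8.19, 133.38], [-81.62, 261.62], [5.75, 156.47], [-153.77, 153.77]. Speed limits (degrees/s): [147.25, 147.25, 180, 180, 180, 180].

## Interface

Orientations are given as [roll, pitch, yaw] about the fixed x, y, z axes, in that order (R = Rz(yaw) Ry(pitch) Rx(roll)).
In Python, from station import ctrl, optics, job_done gives the robot as it stands.
- The arm moves only by the shell command python3 -m crank 'ROWS' [FORCE]. ROWS is JSON, a list of rows, each an object with "jaw": the finger opening in cm, from 0 to 8.54; "linear": the shift along the world's x, y, z in cm, a list of three; "delta_rot": the turn, a rotation vector about the world's x, y, z in rad, a list of three. A call has 1 to 8 rows; each row shifts and turns the commanded pose from where the row before left it; what a row does not reach is not made up. A row lasts 1/12 s, in which the tool goes at most 41.7 mm and 7.16 degrees, less where a joint would pass 70% of its speed; a pose out of reach is approached as far as the arm can. A call is refused whole if a number of a shift passes 4.17 or a number of a turn 0.125, either way. A call with a gripper value outside its range is refused whole. The fingers move at their own pace and stop on an object; FORCE is the grip in N (left out, the last holds). Time passes only in rows, so rows that do not move let the fingers close. It gives the time, the measured TCP pose, the force and the opening at its end, in the units of the state.
- ctrl.state(): the state, without advancing time (a new reading comes with each control period).
- optics.get_image(name): name is "scene" or "top"; returns the picture (384x512x3 uint8, red, green, blue); there is no depth.
- optics.calibration(name): a dict with "intrinsics" (3x3 intrinsics, pixels), "eye" and "orientation" of the camera in the world. Camera axes: x right, y up, looking along -z (the intrinsics and any distortion apply to the point x, -y, -z); pixel columns grow to the right and rows downward; lengths in mm; the calibration is good to about 2 mm. A picture is of the moment at which its call begins. calibration takes no time and is no camera call.
- job_done(): hands the job in, once; it reports no verdict.
The state is a dict: "time": time; "joint_positions": joint angles; "dq": joint speeds; "joint_torque": joint torques, N m; "ee_pos": TCP position; "ee_rot": TCP orientation; "contact_force": force on the tool from outside, world axes, zero at the start; "ft_torque": the same for the moment, N m; "grip_width": finger opening in mm.
Only numpy, scipy, OpenCV 4.12 (cv2) and the standard library are available. Lean on these libraries where they do the work, as an engineer would, in place of code of your own. Each camera call takes 0.05 s, during which the arm holds its last target. There are 200 camera calls.

## Working session

There is one attempt and no reset: what is moved stays moved. The work goes in short steps, Python scripts to look and compute and a shell command to move; the robot and the scene stay as the last step left them, time stands still between calls to the robot, and variables do not carry over. Pictures are saved under pics/ and viewed, about 8 in all and at most 12, crops included, and the job is handed in when it is done.

```bash
mkdir -p pics; cat > h.py <<'E'
import numpy as np, cv2
from station import ctrl, optics
def snap(n,f):
    im=optics.get_image(n); cv2.imwrite('pics/'+f,im[:,:,::-1]); return im
def ray(cal,u,v):
    K=np.array(cal['intrinsics']); d=np.linalg.inv(K)@[u,v,1]; d=d*[1,-1,-1]
    return d
E
python3 - <<'E'
from h import *
a=snap('scene','s1.png');b=snap('top','t1.png')
for n in('scene','top'):print(optics.calibration(n))
print(ctrl.state())
E
```

```text
{'intrinsics': array([[410.73051344,   0.        , 256.2636386 ],
       [  0.        , 410.73051344, 190.84568178],
       [  0.        ,   0.        ,   1.        ]]), 'eye': array([1220.29917171,  -47.75795981,  597.30630161]), 'orientation': array([56.89184863,  0.45889473, 83.35563767])}
{'intrinsics': array([[453.38290659,   0.        , 256.79122033],
       [  0.        , 453.38290659, 195.0958028 ],
       [  0.        ,   0.        ,   1.        ]]), 'eye': array([353.03351778,  45.14128348, 900.02328887]), 'orientation': array([ 11.71411903,  -0.39464948, -91.35916561])}
{'time': 0.1, 'joint_positions': array([-6.93006281e+01,  1.76193150e+01,  8.63749113e+01, -9.81672192e-04,
        7.61116503e+01, -4.21207205e+00]), 'dq': array([-0.11800386,  0.03912703, -0.18728193,  0.10186306,  0.04382239,
        0.01620093]), 'joint_torque': array([-2.22586268e-04, -4.58528030e+01, -2.52608389e+01, -1.71377751e-04,
        5.55216873e-03,  1.67742236e-06]), 'ee_pos': array([ 241.92485176, -520.88611327,  198.86963809]), 'ee_rot': array([-93.69661467,  89.89411913, 111.21506575]), 'contact_force': array([0.04072864, 0.37644751, 0.41984078]), 'ft_torque': array([ 0.01968179, -0.0427785 ,  0.03272323]), 'grip_width': 85.38289183329765}
```

View pics/t1.png

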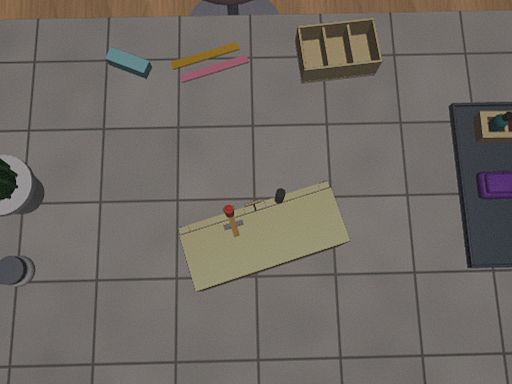

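View pics/s1.png

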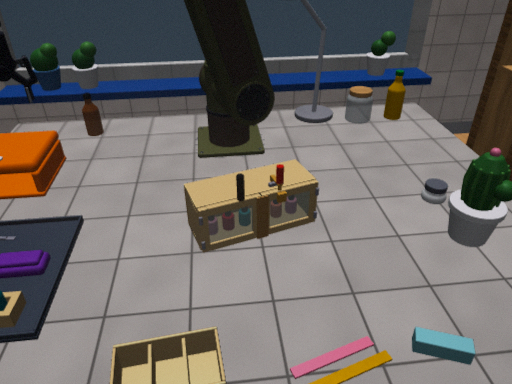

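The top view shows the red knob near (229,210) and the black post near (280,195). In the scene view they are at about (280,172) and (240,186). The cabinet front faces +x, turned by some yaw. Next I segment both and measure.

```bash
cat >> h.py <<'E'
from scipy.spatial.transform import Rotation as R
def rayw(n,u,v):
    c=optics.calibration(n); return np.array(c['eye']),R.from_euler('xyz',c['orientation'],degrees=True).apply(ray(c,u,v))
def at(n,u,v,z):
    e,d=rayw(n,u,v); return e+d*(z-e[2])/d[2]
def tri(p,q):
    e1,d1=rayw('scene',*p);e2,d2=rayw('top',*q)
    d1/=np.linalg.norm(d1);d2/=np.linalg.norm(d2)
    s=np.linalg.lstsq(np.c_[d1,-d2],e2-e1,rcond=None)[0]
    a=e1+s[0]*d1;b=e2+s[1]*d2
    return (a+b)/2,np.linalg.norm(a-b)
def blob(im,f,box,):
    x0,y0,x1,y1=box; h=im.astype(int)
    m=np.zeros(im.shape[:2],np.uint8); 
    r,g,b=h[...,0],h[...,1],h[...,2]
    k=(r>90)&(g<0.45*r)&(b<0.45*r) if f=='red' else (h.max(2)<45)
    m[y0:y1,x0:x1]=k[y0:y1,x0:x1]
    n,l,s,c=cv2.connectedComponentsWithStats(m)
    i=1+np.argmax(s[1:,4]); return c[i],s[i]
E
python3 - <<'E'
from h import *
s=cv2.imread('pics/s1.png')[:,:,::-1];t=cv2.imread('pics/t1.png')[:,:,::-1]
P={}
for f,bs,bt in(('red',(265,155,295,195),(215,195,245,225)),('blk',(230,165,250,210),(268,180,295,210))):
    a=blob(s,f,bs);b=blob(t,f,bt);print(f,a,b)
    P[f]=tri(a[0],b[0]);print(P[f],at('top',*b[0],156),at('scene',*a[0],153))
d=P['blk'][0]-P['red'][0];print(d,np.linalg.norm(d[:2]),np.degrees(np.arctan2(d[1],d[0])))
for u,v in((180,234),(329,182),(349,240),(197,290)):print(at('top',u,v,115))
E
python3 -c "
import cv2;a=cv2.imread('pics/t1.png')[165:305,165:365];cv2.imwrite('pics/t1c.png',cv2.resize(a,None,fx=4,fy=4,interpolation=2))"
```

```text
red (array([279.72727273, 166.27272727]), array([277, 165,   7,   4,  22], dtype=int32)) (array([228.06060606, 209.15151515]), array([224, 205,   9,   9,  66], dtype=int32))
(array([481.85500547,  84.14181493, 170.10951468]), np.float64(0.31152594668799166)) [484.32196749  84.73816271 156.        ] [452.28004487  89.58838994 153.        ]
blk (array([239.8625 , 187.39375]), array([237, 174,   7,  27, 160], dtype=int32)) (array([279.25 , 198.625]), array([276, 194,   9,   9,  32], dtype=int32))
(array([503.72338455,  -2.18873493, 138.5596603 ]), np.float64(0.044190598652119384)) [500.27381101  -1.08316497 156.        ] [526.27620604  -3.64435132 153.        ]
[ 21.86837908 -86.33054986 -31.54985438] 89.05722790688306 -75.78541060686698
[449.67513136 170.74415959 115.        ]
[536.58186222 -93.26644241 115.        ]
[ 432.51614283 -122.20272501  115.        ]
[353.82063931 140.98835857 115.        ]
```

View pics/t1c.png

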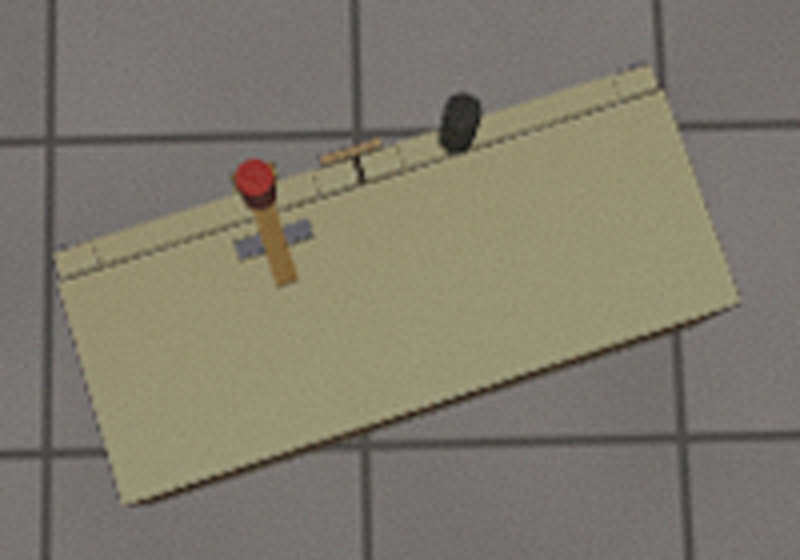

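```bash
python3 - <<'E'
from h import *
k=at('top',228.4,209.2,173);p=at('top',280.75,191.2,173);d=p-k
print(k,p,np.linalg.norm(d),np.degrees(np.arctan2(d[1],d[0])))
M=R.from_euler('xyz',ctrl.state()['ee_rot'],degrees=True).as_matrix();print(M.round(3), np.degrees(np.arctan2(M[1,1],M[0,1])))
E
```

```text
[481.22974456  83.28264234 173.        ] [509.27353368  -2.90885076 173.        ] 90.63899597158338 -71.97686888466326
[[-0.001  0.421 -0.907]
 [ 0.002 -0.907 -0.421]
 [-1.    -0.002 -0.   ]] -65.08831328702465
```

```bash
python3 -m crank '[{"jaw":8.54,"linear":[2.5,3,0.4],"delta_rot":[0,0,0]},{"jaw":8.54,"linear":[2.5,3,0.4],"delta_rot":[0,0,0]},{"jaw":8.54,"linear":[2.5,3,0.4],"delta_rot":[0,0,0]},{"jaw":8.54,"linear":[2.5,3,0.4],"delta_rot":[0,0,0]},{"jaw":8.54,"linear":[2.5,3,0],"delta_rot":[0,0,0]},{"jaw":8.54,"linear":[2.5,3,0],"delta_rot":[0,0,0]},{"jaw":8.54,"linear":[2.5,3,0],"delta_rot":[0,0,0]},{"jaw":8.54,"linear":[2.5,3,0],"delta_rot":[0,0,0]}]' 40
```

```text
time: 0.77
ee_pos: [442.8, -279.7, 215.4]
ee_rot: [-56.4, 90.0, 148.5]
contact_force: [0.1, -0.9, -0.7]
grip_width: 85.9
```

Both are measured and consistent: 90.6 mm apart against 90 given, leaf direction −72°. Knob (481,83), post (509,−3). The jaw axis is already along the leaf.

```bash
python3 -m crank '[{"jaw":8.54,"linear":[0.5,4,0],"delta_rot":[0,0,0]},{"jaw":8.54,"linear":[0.5,4,0],"delta_rot":[0,0,0]},{"jaw":8.54,"linear":[0.5,4,0],"delta_rot":[0,0,0]},{"jaw":8.54,"linear":[0.5,4,0],"delta_rot":[0,0,0]},{"jaw":8.54,"linear":[0.5,4,0],"delta_rot":[0,0,0]},{"jaw":8.54,"linear":[0.5,4,0],"delta_rot":[0,0,0]},{"jaw":8.54,"linear":[0.5,4,0],"delta_rot":[0,0,0]},{"jaw":8.54,"linear":[0.3,4,0],"delta_rot":[0,0,0]}]'
python3 -m crank '[{"jaw":8.54,"linear":[0,2.8,0],"delta_rot":[0,0,0]},{"jaw":8.54,"linear":[0,1.4,0],"delta_rot":[0,0,0]},{"jaw":8.54,"linear":[0,0,0],"delta_rot":[0,0,0]},{"jaw":8.54,"linear":[0,0,0],"delta_rot":[0,0,0]}]'
```

```text
time: 1.43
ee_pos: [480.0, 40.4, 215.5]
ee_rot: [11.6, 90.0, -143.5]
contact_force: [1.0, -0.8, 0.0]
grip_width: 85.4
time: 1.77
ee_pos: [479.7, 81.0, 215.3]
ee_rot: [9.3, 89.9, -145.6]
contact_force: [-0.1, -0.4, 0.3]
grip_width: 85.8
```

```bash
python3 -m crank '[{"jaw":8.54,"linear":[0.15,0.2,-2.5],"delta_rot":[0,0,0]},{"jaw":8.54,"linear":[0,0,-2.5],"delta_rot":[0,0,0]},{"jaw":8.54,"linear":[0,0,-1.5],"delta_rot":[0,0,0]},{"jaw":8.54,"linear":[0,0,-1.1],"delta_rot":[0,0,0]},{"jaw":8.54,"linear":[0,0,0],"delta_rot":[0,0,0]},{"jaw":8.54,"linear":[0,0,0],"delta_rot":[0,0,0]}]' 40
python3 - <<'E'
from h import *
a=snap('scene','s2.png')[110:250,180:340];b=snap('top','t2.png')[130:270,160:320]
cv2.imwrite('pics/c2.png',cv2.resize(np.hstack([a,b])[:,:,::-1],None,fx=2.5,fy=2.5,interpolation=2))
E
```

```text
time: 2.27
ee_pos: [481.2, 81.2, 139.2]
ee_rot: [-8.2, 89.9, -163.4]
contact_force: [0.2, -0.2, 0.8]
grip_width: 85.3
```

View pics/c2.png

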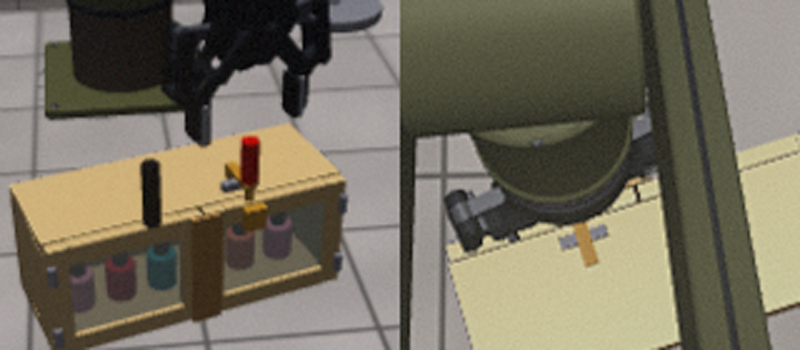

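The scene half (left) shows the fingertips at about (200,140) and (295,115), straddling the knob but looking slightly high or back. I'll check this by projection.

```bash
python3 - <<'E'
from h import *
c=optics.calibration('scene');K=np.array(c['intrinsics']);Q=R.from_euler('xyz',c['orientation'],degrees=True)
def pr(X):
    q=Q.inv().apply(np.array(X)-c['eye'])*[1,-1,-1];q=K@q;q=q[:2]/q[2];return ((q-[180,110])*2.5).round(0)
j=np.array([.421,-.907,0]);t=np.array([481.2,81.2,139.2])
for z in(0,13):
  for w in (42.5,50):print(z,w,[pr(t+s*w*j+[0,0,z]) for s in(1,-1)])
print(pr([481,83,173]),pr([481,83,133]))
E
```

```text
0 42.5 [array([203., 186.]), array([285., 158.])]
0 50 [array([195., 189.]), array([292., 156.])]
13 42.5 [array([203., 173.]), array([286., 146.])]
13 50 [array([195., 175.]), array([293., 143.])]
[248. 137.] [247. 178.]
```

```bash
python3 - <<'E'
from h import *
f=lambda u,v:(u/2.5+180,v/2.5+110); g=lambda u,v:((u-400)/2.5+160,v/2.5+130)
print(tri(f(296,112),g(472,243)), tri(f(200,140),g(650,165)))
s=ctrl.state();print(s['time'],s['ee_pos'],s['grip_width'],s['joint_positions'])
E
python3 -c "
import cv2;a=cv2.imread('pics/s2.png')[120:200,230:330];cv2.imwrite('pics/c3.png',cv2.resize(a,None,fx=7,fy=7,interpolation=2))"
```

```text
(array([451.1206577 , 138.34800826, 178.46175445]), np.float64(16.59800678096031)) (array([500.1462671 ,  35.96594146, 184.6045605 ]), np.float64(8.868677876042778))
2.3667 [482.47676015  81.69517563 140.46013277] 85.52006139668468 [ 4.67331101e+00  1.40130402e+01  1.01189395e+02 -1.35063063e-02
  6.47208376e+01  6.98361143e+01]
```

View pics/c3.png

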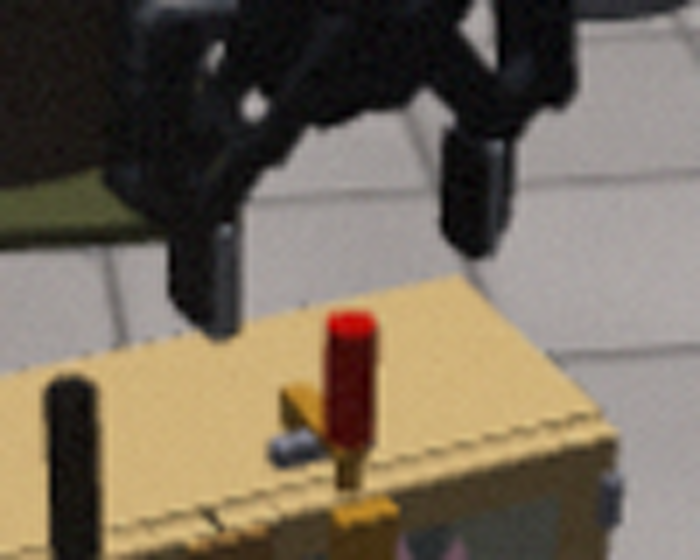

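```bash
python3 - <<'E'
from h import *
o=cv2.imread('pics/s2.png')[:,:,::-1].astype(int);a=snap('scene','s3.png');b=snap('top','t3.png')
print(abs(a-o).mean(),(abs(a-o).max(2)>60).sum())
cv2.imwrite('pics/c4.png',cv2.resize(np.hstack([a[110:210,220:340],b[150:250,160:280]])[:,:,::-1],None,fx=3.3,fy=3.3,interpolation=2))
E
```

```text
2.291141086154514 10
```

View pics/c4.png

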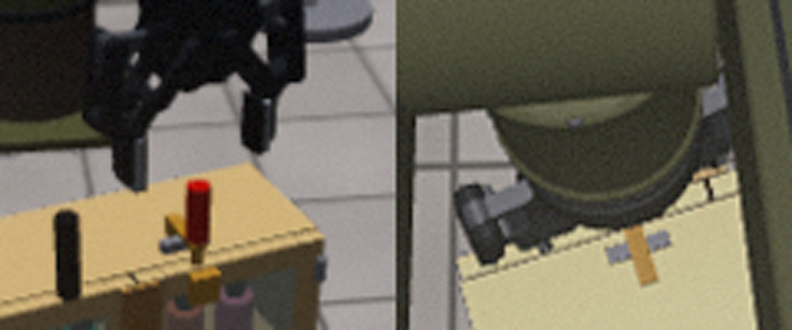

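```bash
python3 - <<'E'
from h import *
# scene tips (c3 coords /7 + (230,120))
for u,v in((220,335),(480,255)):
  for z in(139,152,165,180):print(z,at('scene',u/7+230,v/7+120,z).round(0))
for u,v in((489,258),):
  for z in(152,180,210):print('top',z,at('top',(u-396)/3.3+160,v/3.3+150,z).round(0))
s=ctrl.state();print(s['ee_rot'],R.from_euler('xyz',s['ee_rot'],degrees=True).as_matrix().round(3))
E
```

```text
139 [430.  52. 139.]
152 [452.  49. 152.]
165 [475.  47. 165.]
180 [501.  43. 180.]
139 [388. 145. 139.]
152 [412. 140. 152.]
165 [435. 134. 165.]
180 [462. 128. 180.]
top 152 [454. 151. 152.]
top 180 [451. 147. 180.]
top 210 [447. 143. 210.]
[156.45572203  89.87603535   1.33109967] [[ 0.002  0.421 -0.907]
 [ 0.    -0.907 -0.421]
 [-1.     0.001 -0.002]]
```

The tips triangulate to z≈180 while the TCP reads 140, more than the stated 13 mm. Closing is safe in either case, so I'll close gently and look at how deep the pads sit on the knob.

```bash
python3 -m crank '[{"jaw":2.6,"linear":[0,0,0],"delta_rot":[0,0,0]},{"jaw":2.6,"linear":[0,0,0],"delta_rot":[0,0,0]},{"jaw":2.6,"linear":[0,0,0],"delta_rot":[0,0,0]},{"jaw":2.6,"linear":[0,0,0],"delta_rot":[0,0,0]},{"jaw":2.6,"linear":[0,0,0],"delta_rot":[0,0,0]},{"jaw":2.6,"linear":[0,0,0],"delta_rot":[0,0,0]}]' 30
python3 - <<'E'
from h import *
a=snap('scene','s5.png')[120:200,230:330]
cv2.imwrite('pics/c5.png',cv2.resize(a[:,:,::-1],None,fx=6,fy=6,interpolation=2))
E
```

```text
time: 2.97
ee_pos: [481.7, 82.6, 139.7]
ee_rot: [136.0, 90.0, -19.1]
contact_force: [0.9, 0.8, 0.3]
grip_width: 26.0
```

View pics/c5.png

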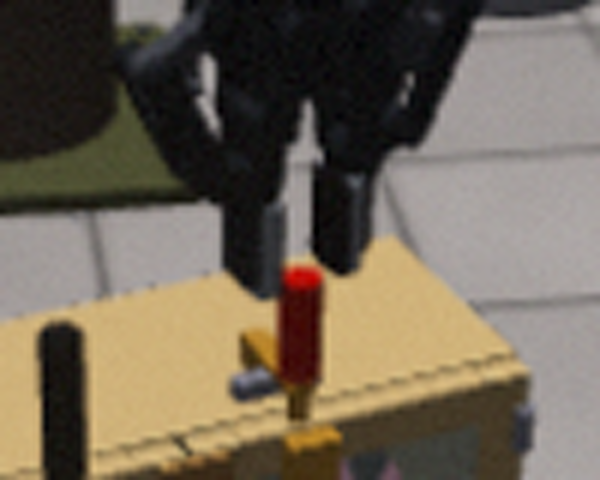

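The knob lies between the pads laterally, but their depth is ambiguous. Closing fully will show whether they contact the knob.

```bash
python3 -m crank '[{"jaw":1.0,"linear":[0,0,0],"delta_rot":[0,0,0]},{"jaw":1.0,"linear":[0,0,0],"delta_rot":[0,0,0]},{"jaw":1.0,"linear":[0,0,0],"delta_rot":[0,0,0]},{"jaw":1.0,"linear":[0,0,0],"delta_rot":[0,0,0]}]' 20
python3 - <<'E'
from h import *
a=snap('scene','s6.png')[120:200,230:330]
cv2.imwrite('pics/c6.png',cv2.resize(a[:,:,::-1],None,fx=6,fy=6,interpolation=2))
E
```

```text
time: 3.35
ee_pos: [481.4, 83.3, 139.8]
ee_rot: [-95.9, 89.9, 109.0]
contact_force: [-0.1, 3.5, 1.9]
grip_width: 12.9
```

View pics/c6.png

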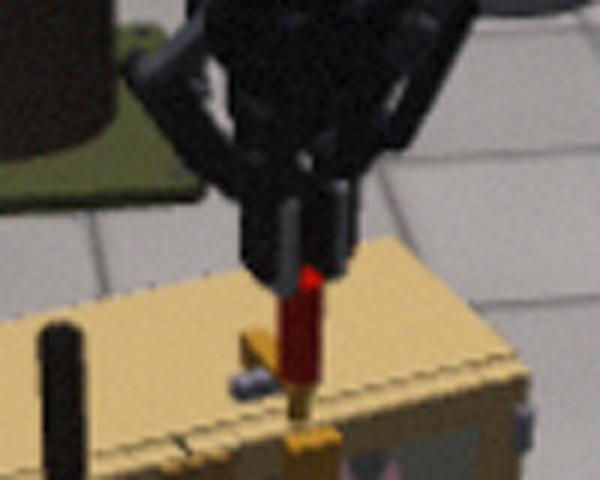

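The pad bottoms barely overlap the knob's top, at about z 168, so the real fingers end about 28 mm above the reported TCP. I'll open a little, go down 25 mm watching the force, and close.

```bash
python3 -m crank '[{"jaw":4,"linear":[0,0,0],"delta_rot":[0,0,0]},{"jaw":4,"linear":[0,0,0],"delta_rot":[0,0,0]},{"jaw":4,"linear":[0,0,0],"delta_rot":[0,0,0]},{"jaw":4,"linear":[0,0,-0.6],"delta_rot":[0,0,0]},{"jaw":4,"linear":[0,0,-0.6],"delta_rot":[0,0,0]},{"jaw":4,"linear":[0,0,0],"delta_rot":[0,0,0]}]' 30
python3 -m crank '[{"jaw":4,"linear":[0,0,-0.6],"delta_rot":[0,0,0]},{"jaw":4,"linear":[0,0,-0.6],"delta_rot":[0,0,0]},{"jaw":4,"linear":[0,0,0],"delta_rot":[0,0,0]}]' 30
python3 -m crank '[{"jaw":1,"linear":[0,0,0],"delta_rot":[0,0,0]},{"jaw":1,"linear":[0,0,0],"delta_rot":[0,0,0]},{"jaw":1,"linear":[0,0,0],"delta_rot":[0,0,0]},{"jaw":1,"linear":[0,0,0],"delta_rot":[0,0,0]},{"jaw":1,"linear":[0,0,0],"delta_rot":[0,0,0]},{"jaw":1,"linear":[0,0,0],"delta_rot":[0,0,0]}]' 40
python3 - <<'E'
from h import *
a=snap('scene','s7.png')[120:200,230:330]
cv2.imwrite('pics/c7.png',cv2.resize(a[:,:,::-1],None,fx=6,fy=6,interpolation=2))
E
```

```text
time: 3.9
ee_pos: [480.6, 82.1, 126.2]
ee_rot: [-12.3, 89.8, -167.4]
contact_force: [-0.5, 0.6, -0.5]
grip_width: 39.8
time: 4.15
ee_pos: [480.6, 82.3, 114.3]
ee_rot: [-18.2, 89.9, -173.3]
contact_force: [-0.4, 0.2, -0.6]
grip_width: 39.6
time: 4.65
ee_pos: [481.4, 83.3, 115.8]
ee_rot: [-102.7, 89.9, 102.2]
contact_force: [-1.4, 4.4, -1.2]
grip_width: 14.6
```

View pics/c7.png

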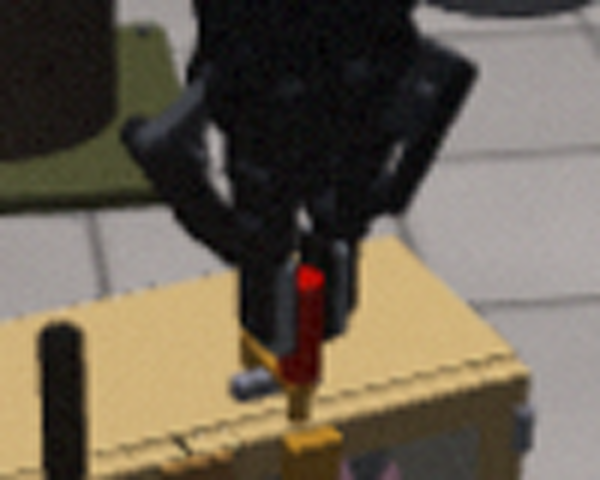

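The knob is between the pads over most of its height. Now lift 17 mm and check the red blob's shift numerically.

```bash
python3 -m crank '[{"jaw":1,"linear":[0,0,0.6],"delta_rot":[0,0,0]},{"jaw":1,"linear":[0,0,0.6],"delta_rot":[0,0,0]},{"jaw":1,"linear":[0,0,0.5],"delta_rot":[0,0,0]},{"jaw":1,"linear":[0,0,0],"delta_rot":[0,0,0]}]' 50
python3 - <<'E'
from h import *
a=snap('scene','s8.png');o=cv2.imread('pics/s7.png')[:,:,::-1]
for i in(o,a):
  h=i.astype(int);m=(h[...,0]>60)&(h[...,1]<.4*h[...,0])&(h[...,2]<.4*h[...,0]);m[:150]=0;m[200:]=0;m[:,:265]=0;m[:,300:]=0
  y,x=np.nonzero(m);print(y.min(),y.max(),x.mean(),len(y))
# arc waypoints relative (cm), leaf dir -72 deg
H=95*np.array([np.cos(np.radians(-72)),np.sin(np.radians(-72))])
q=[R.from_euler('z',t,degrees=True).apply([*H,0])[:2] for t in range(0,100,6)]
print((np.diff(q,axis=0)/10).round(2).tolist())
E
```

```text
time: 5.03
ee_pos: [481.6, 83.4, 133.5]
ee_rot: [-127.5, 89.9, 77.4]
contact_force: [-1.1, 5.5, -0.0]
grip_width: 14.3
164 183 280.3692307692308 65
157 176 280.8030303030303 66
[[0.93, 0.36], [0.89, 0.45], [0.83, 0.54], [0.77, 0.63], [0.7, 0.7], [0.63, 0.77], [0.54, 0.83], [0.45, 0.89], [0.36, 0.93], [0.26, 0.96], [0.16, 0.98], [0.05, 0.99], [-0.05, 0.99], [-0.16, 0.98], [-0.26, 0.96], [-0.36, 0.93]]
```

Lifted 7 px, which is about 17 mm. Swinging along the arc now.

```bash
python3 -m crank '[{"jaw":1,"linear":[0.93,0.36,0],"delta_rot":[0,0,0]},{"jaw":1,"linear":[0.89,0.45,0],"delta_rot":[0,0,0]},{"jaw":1,"linear":[0.83,0.54,0],"delta_rot":[0,0,0]},{"jaw":1,"linear":[0.77,0.63,0],"delta_rot":[0,0,0]},{"jaw":1,"linear":[0,0,0],"delta_rot":[0,0,0]}]' 50
python3 - <<'E'
from h import *
a=snap('scene','s9.png')
E
```

```text
time: 5.5
ee_pos: [519.2, 103.9, 133.0]
ee_rot: [178.4, 89.8, 23.2]
contact_force: [0.6, 3.8, -0.4]
grip_width: 14.4
```

View pics/s9.png

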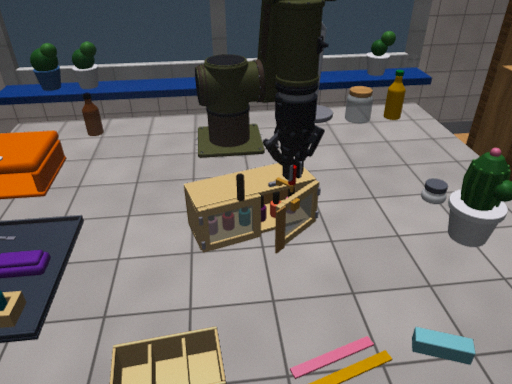

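The latched leaf is open about 24°, with the knob still held at (292,175) and the other leaf shut. Continuing the swing.

```bash
python3 -m crank '[{"jaw":1,"linear":[0.7,0.7,0],"delta_rot":[0,0,0]},{"jaw":1,"linear":[0.63,0.77,0],"delta_rot":[0,0,0]},{"jaw":1,"linear":[0.54,0.83,0],"delta_rot":[0,0,0]},{"jaw":1,"linear":[0.45,0.89,0],"delta_rot":[0,0,0]},{"jaw":1,"linear":[0.36,0.93,0],"delta_rot":[0,0,0]},{"jaw":1,"linear":[0.26,0.96,0],"delta_rot":[0,0,0]},{"jaw":1,"linear":[0.16,0.98,0],"delta_rot":[0,0,0]},{"jaw":1,"linear":[0.05,0.99,0],"delta_rot":[0,0,0]}]' 50
python3 -m crank '[{"jaw":1,"linear":[-0.05,0.99,0],"delta_rot":[0,0,0]},{"jaw":1,"linear":[-0.16,0.98,0],"delta_rot":[0,0,0]},{"jaw":1,"linear":[-0.26,0.96,0],"delta_rot":[0,0,0]},{"jaw":1,"linear":[-0.18,0.48,0],"delta_rot":[0,0,0]},{"jaw":1,"linear":[0,0,0],"delta_rot":[0,0,0]},{"jaw":1,"linear":[0,0,0],"delta_rot":[0,0,0]},{"jaw":1,"linear":[0,0,0],"delta_rot":[0,0,0]},{"jaw":1,"linear":[0,0,0],"delta_rot":[0,0,0]}]' 50
python3 - <<'E'
from h import *
a=snap('scene','s10.png')
h=a.astype(int);m=(h[...,0]>60)&(h[...,1]<.4*h[...,0])&(h[...,2]<.4*h[...,0]);m[:130]=0;m[230:]=0;m[:,:250]=0;m[:,360:]=0
n,l,s,c=cv2.connectedComponentsWithStats(m.astype(np.uint8))
for i in range(1,n):
  if s[i,4]>15:print(s[i],c[i],at('scene',*c[i],172))
E
```

```text
time: 6.22
ee_pos: [557.1, 172.4, 135.2]
ee_rot: [149.8, 89.0, -5.2]
contact_force: [15.6, -4.2, -0.7]
grip_width: 14.2
time: 6.88
ee_pos: [555.0, 210.2, 137.1]
ee_rot: [167.4, 88.5, 12.4]
contact_force: [19.3, 2.8, -0.6]
grip_width: 14.0
[341 183   7   5  17] [343.58823529 185.05882353] [573.29787859 193.99436305 172.        ]
[276 206   5   6  16] [278.5 208.5] [634.15990633  56.87883646 172.        ]
[271 209   9   8  29] [274.75862069 212.86206897] [646.28278374  48.27853323 172.        ]
```

The arm is pushed about 14 mm in +x with 19 N, so I need a look.

```bash
python3 - <<'E'
import cv2,numpy as np
from h import *
b=snap('top','t10.png')
a=cv2.imread('pics/s10.png')[110:260,180:380]
b=b[120:270,140:340,::-1]
cv2.imwrite('pics/c10.png',cv2.resize(np.hstack([a,b]),(800,300),interpolation=2))
E
```

```text
(no output)
```

View pics/c10.png

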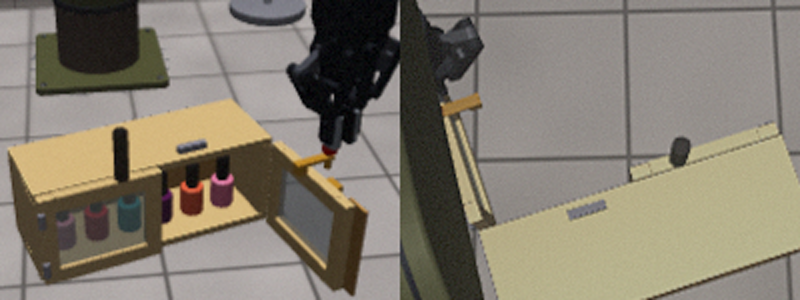

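The leaf stands at about 90° (right half: leaf line square to the front), and the other leaf is shut. I'll relieve the side force, release, and rise.

```bash
python3 -m crank '[{"jaw":1,"linear":[0.6,0,0],"delta_rot":[0,0,0]},{"jaw":1,"linear":[0.6,0,0],"delta_rot":[0,0,0]},{"jaw":1,"linear":[0,0,0],"delta_rot":[0,0,0]}]' 30
python3 -m crank '[{"jaw":5,"linear":[0,0,0],"delta_rot":[0,0,0]},{"jaw":5,"linear":[0,0,0],"delta_rot":[0,0,0]},{"jaw":5,"linear":[0,0,0],"delta_rot":[0,0,0]},{"jaw":5,"linear":[0,0,0],"delta_rot":[0,0,0]},{"jaw":5,"linear":[0,0,2.5],"delta_rot":[0,0,0]},{"jaw":5,"linear":[0,0,3],"delta_rot":[0,0,0]},{"jaw":5,"linear":[0,0,3],"delta_rot":[0,0,0]},{"jaw":5,"linear":[0,0,0],"delta_rot":[0,0,0]}]' 30
python3 - <<'E'
from h import *
snap('scene','s11.png');print(ctrl.state()['joint_positions'].round(1))
E
```

```text
time: 7.23
ee_pos: [555.9, 207.2, 133.2]
ee_rot: [157.5, 89.8, 2.4]
contact_force: [5.7, -1.3, -0.8]
grip_width: 13.8
time: 7.9
ee_pos: [556.1, 208.1, 224.0]
ee_rot: [172.8, 89.4, 17.8]
contact_force: [0.7, 0.8, 0.6]
grip_width: 50.0
[16.4 17.9 82.6  0.  79.1 81.5]
```

```bash
python3 -m crank '[{"jaw":5,"linear":[-0.7,-3.5,0],"delta_rot":[0,0,0]},{"jaw":5,"linear":[-0.7,-3.5,0],"delta_rot":[0,0,0]},{"jaw":5,"linear":[-0.7,-3.5,0],"delta_rot":[0,0,0]},{"jaw":5,"linear":[-0.7,-3.5,0],"delta_rot":[0,0,0]},{"jaw":5,"linear":[-0.7,-3.5,0],"delta_rot":[0,0,0]},{"jaw":5,"linear":[-0.8,-3.6,0],"delta_rot":[0,0,0]},{"jaw":5,"linear":[0,0,0],"delta_rot":[0,0,0]},{"jaw":5,"linear":[0,0,0],"delta_rot":[0,0,0]}]' 30
```

```text
time: 8.62
ee_pos: [508.2, -5.6, 216.6]
ee_rot: [-35.9, 89.8, 168.8]
contact_force: [0.2, 1.1, 0.9]
grip_width: 50.1
```

```bash
python3 - <<'E'
from h import *
H=95*np.array([np.cos(np.radians(108)),np.sin(np.radians(108))])
q=[R.from_euler('z',-t,degrees=True).apply([*H,0])[:2] for t in range(0,100,6)]
print((np.diff(q,axis=0)/10).round(2).tolist())
E
```

```text
[[0.96, 0.26], [0.98, 0.16], [0.99, 0.05], [0.99, -0.05], [0.98, -0.16], [0.96, -0.26], [0.93, -0.36], [0.89, -0.45], [0.83, -0.54], [0.77, -0.63], [0.7, -0.7], [0.63, -0.77], [0.54, -0.83], [0.45, -0.89], [0.36, -0.93], [0.26, -0.96]]
```

```bash
python3 -m crank '[{"jaw":5,"linear":[0.4,0.2,-2],"delta_rot":[0,0,0]},{"jaw":5,"linear":[0,0,-2],"delta_rot":[0,0,0]},{"jaw":5,"linear":[0,0,0],"delta_rot":[0,0,0]},{"jaw":5,"linear":[0,0,-1],"delta_rot":[0,0,0]},{"jaw":5,"linear":[0,0,-1],"delta_rot":[0,0,0]},{"jaw":5,"linear":[0,0,0],"delta_rot":[0,0,0]}]' 30
python3 -m crank '[{"jaw":5,"linear":[0,0,-1.3],"delta_rot":[0,0,0]},{"jaw":5,"linear":[0,0,-1.3],"delta_rot":[0,0,0]},{"jaw":5,"linear":[0,0,-1.3],"delta_rot":[0,0,0]},{"jaw":5,"linear":[0,0,0],"delta_rot":[0,0,0]}]' 30
```

```text
time: 9.12
ee_pos: [512.7, -1.3, 156.0]
ee_rot: [-33.3, 89.8, 171.7]
contact_force: [0.3, 0.2, 0.7]
grip_width: 49.8
time: 9.45
ee_pos: [512.3, -1.7, 117.0]
ee_rot: [-31.4, 89.8, 173.6]
contact_force: [-0.3, 0.1, -1.0]
grip_width: 49.8
```

```bash
python3 -m crank '[{"jaw":1,"linear":[0,0,0],"delta_rot":[0,0,0]},{"jaw":1,"linear":[0,0,0],"delta_rot":[0,0,0]},{"jaw":1,"linear":[0,0,0],"delta_rot":[0,0,0]},{"jaw":1,"linear":[0,0,0],"delta_rot":[0,0,0]},{"jaw":1,"linear":[0,0,0],"delta_rot":[0,0,0]}]' 30
```

```text
time: 9.87
ee_pos: [513.6, 0.5, 119.9]
ee_rot: [-118.4, 89.7, 86.4]
contact_force: [-1.1, 7.6, 3.0]
grip_width: 14.5
```

The post is gripped (14.5 mm, same as the knob). Swinging the leaf now.

```bash
python3 -m crank '[{"jaw":1,"linear":[0.96,0.2,0],"delta_rot":[0,0,0]},{"jaw":1,"linear":[0.98,0.16,0],"delta_rot":[0,0,0]},{"jaw":1,"linear":[0.99,0.05,0],"delta_rot":[0,0,0]},{"jaw":1,"linear":[0.99,-0.05,0],"delta_rot":[0,0,0]},{"jaw":1,"linear":[0.98,-0.16,0],"delta_rot":[0,0,0]},{"jaw":1,"linear":[0.96,-0.26,0],"delta_rot":[0,0,0]},{"jaw":1,"linear":[0.93,-0.36,0],"delta_rot":[0,0,0]},{"jaw":1,"linear":[0,0,0],"delta_rot":[0,0,0]}]' 30
```

```text
time: 10.53
ee_pos: [586.4, -2.3, 120.1]
ee_rot: [-161.1, 89.4, 43.8]
contact_force: [4.8, 12.6, -1.9]
grip_width: 14.4
```

```bash
python3 -m crank '[{"jaw":1,"linear":[0.89,-0.45,0],"delta_rot":[0,0,0]},{"jaw":1,"linear":[0.83,-0.54,0],"delta_rot":[0,0,0]},{"jaw":1,"linear":[0.77,-0.63,0],"delta_rot":[0,0,0]},{"jaw":1,"linear":[0.7,-0.7,0],"delta_rot":[0,0,0]},{"jaw":1,"linear":[0,0,0],"delta_rot":[0,0,0]}]' 30
```

```text
time: 10.95
ee_pos: [622.0, -26.7, 120.5]
ee_rot: [175.4, 89.1, 20.2]
contact_force: [12.7, 9.7, -6.1]
grip_width: 11.0
```

The pads are slipping off the post sideways (width 11), so I'll loosen them. The remaining motion is nearly along the jaw axis, so the trailing finger can push the post without gripping.

```bash
python3 -m crank '[{"jaw":3,"linear":[0,0,0],"delta_rot":[0,0,0]},{"jaw":3,"linear":[0,0,0],"delta_rot":[0,0,0]},{"jaw":3,"linear":[0,0,0],"delta_rot":[0,0,0]},{"jaw":3,"linear":[-0.3,-0.2,0],"delta_rot":[0,0,0]},{"jaw":3,"linear":[0,0,0],"delta_rot":[0,0,0]}]' 30
python3 - <<'E'
from h import *
a=snap('scene','s12.png')[130:260,170:360];b=snap('top','t12.png')[110:240,160:350]
cv2.imwrite('pics/c12.png',cv2.resize(np.hstack([a,b])[:,:,::-1],(798,273),interpolation=2))
E
```

```text
time: 11.37
ee_pos: [609.6, -32.0, 118.9]
ee_rot: [-0.4, 89.9, -155.5]
contact_force: [-0.4, 0.0, -0.2]
grip_width: 30.0
```

View pics/c12.png

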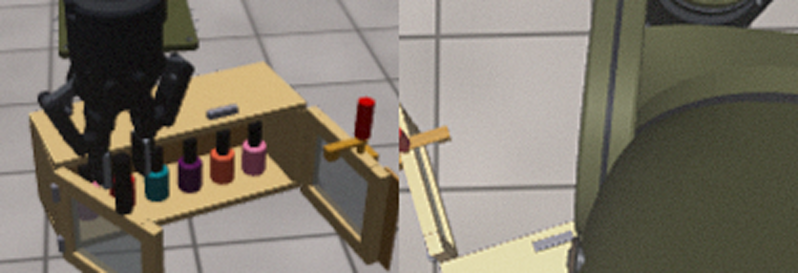

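The left half shows the right leaf open about 60°, with its post at (122,150–210) between the two fingers and slightly toward the camera. The left leaf stays square. I'll compute the post position to centre on it.

```bash
python3 - <<'E'
from h import *
a=at('scene',122/2.1+170,153/2.1+130,173);print(a)
H=np.array([538.7,-93.3]);d=a[:2]-H;print(np.linalg.norm(d),108-np.degrees(np.arctan2(d[1],d[0])))
j=np.array([.421,-.907])
for t in(55,60,65,70,90,95):
  x=H+95*np.array([np.cos(np.radians(108-t)),np.sin(np.radians(108-t))]);r=x-[609.6,-32];print(t,x,'jaw',r@j,'perp',r@[.907,.421])
E
```

```text
[606.62126572 -31.0778881  173.        ]
92.1134601795698 65.50745734777136
55 [595.8724272  -17.42962655] jaw -18.99463687225878 perp -6.3167813057621975
60 [602.2674076  -22.70124158] jaw -11.520995285937147 perp -2.735884008120605
65 [608.17860165 -28.51015579] jaw -3.763697398526444 perp 0.180016110715491
70 [613.56102159 -34.81215984] jaw 4.218219069065517 perp 2.408727290172956
90 [629.05036905 -63.94338553] jaw 37.16125604890735 perp 4.193319416597981
95 [631.26515615 -71.92964984] jaw 45.337223143546375 perp 2.839914050702737
```

```bash
python3 -m crank '[{"jaw":3,"linear":[0.63,-0.77,0],"delta_rot":[0,0,0]},{"jaw":3,"linear":[0.54,-0.83,0],"delta_rot":[0,0,0]},{"jaw":3,"linear":[0.45,-0.89,0],"delta_rot":[0,0,0]},{"jaw":3,"linear":[0.36,-0.93,0],"delta_rot":[0,0,0]},{"jaw":3,"linear":[0.26,-0.96,0],"delta_rot":[0,0,0]},{"jaw":3,"linear":[0.2,-0.5,0],"delta_rot":[0,0,0]},{"jaw":3,"linear":[0,0,0],"delta_rot":[0,0,0]},{"jaw":3,"linear":[0,0,0],"delta_rot":[0,0,0]}]' 30
```

```text
time: 12.13
ee_pos: [634.9, -81.2, 118.5]
ee_rot: [-2.2, 90.0, -157.3]
contact_force: [0.3, 0.1, 0.1]
grip_width: 29.7
```

```bash
python3 -m crank '[{"jaw":4,"linear":[0,0.3,0],"delta_rot":[0,0,0]},{"jaw":5,"linear":[0,0,0],"delta_rot":[0,0,0]},{"jaw":5,"linear":[0,0,1.5],"delta_rot":[0,0,0]},{"jaw":5,"linear":[0,0,3],"delta_rot":[0,0,0]},{"jaw":5,"linear":[0,0,3],"delta_rot":[0,0,0]},{"jaw":5,"linear":[0,0,3],"delta_rot":[0,0,0]},{"jaw":5,"linear":[0,0,0],"delta_rot":[0,0,0]}]' 30
python3 -m crank '[{"jaw":5,"linear":[0,-4,0.5],"delta_rot":[0,0,0]},{"jaw":5,"linear":[0,-4,0.5],"delta_rot":[0,0,0]},{"jaw":5,"linear":[0,-4,0.5],"delta_rot":[0,0,0]},{"jaw":5,"linear":[0,-4,0.5],"delta_rot":[0,0,0]},{"jaw":5,"linear":[0,-4,0.5],"delta_rot":[0,0,0]},{"jaw":5,"linear":[0,-4,0.5],"delta_rot":[0,0,0]},{"jaw":5,"linear":[-1,-4,0],"delta_rot":[0,0,0]},{"jaw":5,"linear":[-1,-4,0],"delta_rot":[0,0,0]}]'
python3 - <<'E'
from h import *
a=snap('scene','s13.png');b=snap('top','t13.png')
# post in the top view: dark blob; knob: red blob
h=b.astype(int)
for f in('red','blk'):
  k=((h[...,0]>80)&(h[...,1]<.45*h[...,0])&(h[...,2]<.45*h[...,0])) if f=='red' else h.max(2)<48
  k[:90]=0;k[250:]=0;k[:,:160]=0;k[:,400:]=0
  n,l,s,c=cv2.connectedComponentsWithStats(k.astype(np.uint8))
  for i in range(1,n):
    if 12<s[i,4]<300:
      X=at('top',*c[i],165);H=np.array([451.8,173.6] if f=='red' else [538.7,-93.3]);d=X[:2]-H;t=np.degrees(np.arctan2(d[1],d[0]))
      print(f,s[i],c[i].round(),X.round(),'r',np.linalg.norm(d).round(),'angle',(t+72 if f=='red' else 108-t).round(1))
E
```

```text
time: 12.72
ee_pos: [639.0, -77.4, 231.1]
ee_rot: [144.3, 89.3, -10.7]
contact_force: [0.0, -0.6, 0.3]
grip_width: 49.9
time: 13.38
ee_pos: [615.2, -398.5, 253.6]
ee_rot: [130.9, 90.0, -24.1]
contact_force: [0.4, 0.6, -0.6]
grip_width: 50.1
blk [315 118  13  19 119] [321. 128.] [620. -75. 165.] r 84.0 angle 95.7
```

The post leaf is at about 96°. The knob fell outside my search window, so I'll check it with the saved picture, compare it with a fresh one for rest, and then hand in.

```bash
python3 - <<'E'
from h import *
b=snap('top','t14.png');o=cv2.imread('pics/t13.png')[:,:,::-1]
for im in(o,b):
  c,s=blob(im,'red',(130,140,190,210));X=at('top',*c,167);d=X[:2]-[451.8,173.6]
  print(c,s[4],X.round(),np.linalg.norm(d).round(),(np.degrees(np.arctan2(d[1],d[0]))+72).round(1))
print((abs(b.astype(int)-o).max(2)>60)[90:300,120:400].sum(),ctrl.state()['dq'].round(2),ctrl.state()['contact_force'])
E
```

```text
[155.96875 172.71875] 64 [547. 203. 167.] 99.0 89.5
[155.96875 172.71875] 64 [547. 203. 167.] 99.0 89.5
4 [ 3.37 -1.11  1.49  2.31  0.62  0.63] [-0.13071139  0.84224912 -0.56970423]
```

```bash
python3 -m crank '[{"jaw":5,"linear":[0,0,0],"delta_rot":[0,0,0]},{"jaw":5,"linear":[0,0,0],"delta_rot":[0,0,0]},{"jaw":5,"linear":[0,0,0],"delta_rot":[0,0,0]}]'; python3 -c "
from station import job_done
print(job_done())"
```

```text
time: 13.78
ee_pos: [615.6, -395.3, 253.8]
ee_rot: [-110.5, 90.0, 94.6]
contact_force: [1.6, -1.2, 0.3]
grip_width: 50.4
the job is handed in; nothing more can be done
None
```

Both leaves now stand open at roughly a right angle and are released. I handed the job in at about 14 s of the 48 s allowed; it gives no verdict.

I lifted the knob about 17 mm and swung the latched leaf out first, with the other still shut. Then I gripped the black post and pulled that leaf to about 65°. I finished by pushing the post with one finger.

**Last checks:**
- **Leaf angles:** the top camera put the red-knob leaf at about 89.5° and the black-post leaf at about 96°. The post measured 84 mm from its hinge instead of 95 mm, because the blob includes its side, so that angle is approximate.
- **At rest:** two pictures taken in succession were essentially identical around the cabinet.
- **Robot clear:** the arm was about 300 mm away from the cabinet, with no contact force beyond sensor noise.

**What disagreed:**
- **Finger height:** the pads sat about 28 mm higher than the reported TCP, more than the stated 13 mm would explain. I corrected this from the pictures and did not find the cause.
- **Knob swing:** a side force of about 19 N built up and pushed the arm 14 mm off its path. I relieved it before letting go.
- **Post swing:** the post began to slip out of the pads at about 65°, which is why I pushed it the rest of the way.

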